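# Hold the dark slide open for an afterglow reading

### The arm

A 6-joint arm with a two-finger parallel gripper is mounted at the origin on a cart in front of the work surface, level with it; the furniture and walls round the work are solid. World frame = base frame: x ahead of the robot, y to its left, z up, the work surface at z = 0. Lengths are in m, angles in rad, forces in N, time in s.
With the tool pointing down it reaches from about 0.225 to 0.875 m from the base axis. Payload 3.4 kg.
Tool frame: the origin (TCP) lies midway between the tips of the shut fingers; the grasp point (between the pads) lies 19 mm behind it (manip.grip_point_offset is the distance from the TCP to the grasp point, in m); z points along the fingers, y is the line along which they close (so a half turn about z gives the same grasp; the last joint's range is limited). The gripper opens to 85 mm and grips with 20 to 120 N. Pads are 22 mm wide; open, the fingers measure 114 mm over their backs; the gripper's body (76 mm by 85 mm) begins 54 mm behind the grasp point. The pads swing forward as they close: fully open they stand 13 mm farther back than shut.
Start: joints at [1.205, 0.276, 1.505, -0, 1.361, -0.121], TCP at [0.139, 0.558, 0.231] pointing down, gripper open.
Joint ranges: [-2.89, 2.89], [-0.75, 2.08], [0.22, 2.7], [-1.18, 4.32], [0.11, 2.71], [-2.7, 2.7]. Speed limits (rad/s): [2.57, 2.57, 3.14, 3.14, 3.14, 3.14].

### API

Orientations are given as a unit quaternion [w, x, y, z].
In Python, from rig import manip gives the robot as it stands.
- The arm moves only by the shell command python3 -m handwheel 'ROWS' [FORCE]. ROWS is JSON, a list of rows, each an object with "translation": the shift along the tool's x, y, z in m, a list of three; "angular": the turn, a rotation vector about the tool's x, y, z in degrees, a list of three; "hand": the closure, from 0 (fully open) to 1 (shut). A call has 1 to 10 rows; each row shifts and turns the commanded pose from where the row before left it, along the tool's axes as they then stand; what a row does not reach is not made up. A row lasts 1/12 s, in which the tool goes at most 41.7 mm and 7.16 degrees, less where a joint would pass 70% of its speed; a pose out of reach is approached as far as the arm can. A call with a gripper value outside its range is refused whole. The fingers move at their own pace and stop on an object; FORCE is the grip in N (left out, the last holds). Time passes only in rows, so rows that do not move let the fingers close. It gives the time, the measured TCP pose, the force, the opening and the grip force at its end, in the units of the state.
- manip.get_state(): the state, without advancing time (a new reading comes with each control period).
- manip.get_image(name): name is "scene" or "top" or "wrist"; returns the picture (400x640x3 uint8, red, green, blue); there is no depth.
- manip.camera_info(name): a dict with "camera_matrix" (3x3 intrinsics, pixels), "k1" (the pictures are not rectified: a ray, as slopes to the right and down, at radius r is drawn at 1 + k1 r^2 times it, then the intrinsics apply), "eye" and "orientation" of the camera in the world; the wrist camera has in their place "tool_from_camera" (4x4, takes a point from camera to tool coordinates, whose origin is the TCP and whose axes are the flange's). Camera axes: x right, y down, z forward; pixel columns grow to the right and rows downward; lengths in m; the calibration is good to about 2 mm. A picture is of the moment at which its call begins: read the wrist's pose just before it. camera_info takes no time and is no camera call.
- manip.sign_off(): hands the job in; it is judged then, once.
The state is a dict: "clock": time; "qpos": joint angles; "qd": joint speeds; "effort": joint torques, N m; "position": TCP position; "ee_rot": TCP orientation; "contact_force": force on the tool from outside, world axes, zero at the start; "moment": the same for the moment, N m; "width": finger opening in m; "gripper_force": force on a finger pad.
Only numpy, scipy, OpenCV 4.12 (cv2) and the standard library are available. Lean on these libraries where they do the work, as an engineer would, in place of code of your own. Each camera call takes 0.05 s, during which the arm holds its last target. There are 200 camera calls.

### The job

Take an afterglow reading on the measuring head, whose sample is already inside: with the dark slide still shut, swing the iris lever (blue knob) until its pointer stands at the red setting clip on the scale. Then draw the spring-loaded dark slide straight out by its black handle until the black line on the slide meets the red marks on the guide rails, and keep holding it there: finish with the gripper still on the handle, since the slide springs shut if let go. Do not open the slide before the iris is set, leave the setting clip where it is, and do not disturb the two vials and the sample dish standing beside the head.

Things in the scene. Friction and masses are not known exactly. Their poses are not given: they have to be found in the camera images.
- head: Measuring head, fixed on the desk: grey base plate (x -165..+120, y -82..+82 mm from the origin), white housing (front face x = -40 mm, top 62 mm high), round black detector (66 mm across, top 113 mm high), slide guide with two aluminium rails in front (tops 53.5 mm high). Origin on the desk. Its -x axis points out of the front, the way the slide pulls out; z is up. Heights are above the desk.
- iris_axis (a point): Centre line of the detector, about which the iris lever and the setting clip turn (vertical axis), 84 mm above the desk; at x = +30 mm, y = 0 in the head's frame.
- iris_lever (a joint): Angle of the iris lever in rad, 0 to 1.31, growing counterclockwise seen from above. At 0 the lever points 150 degrees clockwise from the head's +x axis (front right); at 1.31 it points nearly to the head's right (-y). It stays where it is left; moving it takes about 1.2 N at the knob.
- lever_knob (a point): Grip point of the iris lever's blue upright knob, 15 mm in diameter, 82 mm from the iris axis, standing from 86 to 119 mm above the desk; the point is on its axis, 108 mm above the desk. The lever's flat arm below it has its top 84 mm above the desk, so fingertips go no lower than about 87 mm.
- lever_pointer (a point): Tip of the dark lever's pointer with a white centre line, 97 mm from the iris axis, on the centre line of the lever, 82 mm above the desk. Its x axis points outward along the lever.
- setting_clip (a joint): Angle of the red setting clip on the rim of the scale, same zero and sense as iris_lever: the lever is set when both angles are equal. Stiff; it stays put unless pushed.
- clip_mark (a point): Where the pointer must stand: 97 mm from the iris axis in the direction of the middle of the red setting clip (12 mm wide, on the rim at 100 to 108 mm from the axis, top 80 mm above the desk), 82 mm above the desk. Its x axis points outward from the iris axis.
- dark_slide (a joint): How far the dark slide is drawn out, in m: 0 shut, 0.035 when its black line meets the red marks on the rails, 0.050 at the hard stop. A spring pulls it shut with 3 N at 0 and 6.5 N at the mark.
- slide_handle: The dark slide: steel plate with a black upright handle, 12 mm thick along the pull (head x), 30 mm wide (head y), from 52 to 88.5 mm above the desk. Origin under the handle's middle, 46.5 mm above the desk, at head x = -100 mm, y = 0 when shut. Shut, 54 mm are free between handle and housing, above the slide plate and rails.
- slide_grip (a point): Middle of the handle, 77.5 mm above the desk; fingertips go no lower than about 57 mm.
- vial_blue: Bystander, loose: glass vial with a blue cap, 25 mm in diameter, 62 mm tall, upright left of the head. Origin under its middle, z up.
- vial_green: Bystander, loose: glass vial with a green cap, 25 mm in diameter, 58 mm tall, upright left of the head. Origin under its middle, z up.
- sample_dish: Bystander, loose: round metal dish of pale powder, 57 mm in diameter, 15 mm tall, left of the slide guide. Origin under its middle.

How it is judged:
By the outcome, as a careful person would: the job done as asked, in the order asked, and still so for the second after the job is handed in, while the arm keeps its last pose, push and grip.
It also fails if it takes over 43 s, if anything falls off the work surface, if the arm or the gripper's body presses on something with over 40 N, if the wrist force passes 120 N, or if a joint passes its speed limit or range.

## Working session

There is one attempt and no reset: what is moved stays moved. The work goes in short steps, Python scripts to look and compute and a shell command to move; the robot and the scene stay as the last step left them, time stands still between calls to the robot, and variables do not carry over. Pictures are saved under pics/ and viewed, at most 10 in all, crops included, and the job is handed in when it is done.

```bash
mkdir -p pics; python3 - <<'E'
from rig import manip
import cv2
print(manip.get_state())
for n in("scene","top","wrist"):
    print(n,manip.camera_info(n))
    im=manip.get_image(n); cv2.imwrite(f"pics/{n}0.png",im[:,:,::-1])
print(manip.grip_point_offset)
E
```

```text
{'clock': 0.0, 'qpos': array([ 1.20499306e+00,  2.76581435e-01,  1.50613358e+00, -3.98526832e-05,
        1.36069347e+00, -1.21000582e-01]), 'qd': array([ 0.00098182, -0.0007381 ,  0.00182293,  0.00012778, -0.00178668,
        0.00031199]), 'effort': array([ 3.02673334e-04, -4.16787708e+01, -2.45800334e+01, -2.37696750e-04,
        1.11483992e-02,  2.03739788e-06]), 'position': array([0.13918844, 0.55735345, 0.23044726]), 'ee_rot': array([-1.99903122e-04,  1.22091741e-01,  9.92518404e-01, -8.85850923e-04]), 'contact_force': array([ 0.47574256, -0.95189068, -0.16184703]), 'moment': array([-0.00157914,  0.01748081,  0.0180188 ]), 'gripper_force': 0.0, 'width': 0.08533329643806227}
scene {'camera_matrix': array([[403.48862864,   0.        , 321.12113383],
       [  0.        , 403.48862864, 197.14210155],
       [  0.        ,   0.        ,   1.        ]]), 'k1': -0.08818539541058747, 'eye': array([-0.02160654,  0.49612161,  0.49333833]), 'orientation': array([ 0.23155373, -0.40402061,  0.75721562, -0.4580117 ])}
top {'camera_matrix': array([[384.83194895,   0.        , 319.56585234],
       [  0.        , 384.83194895, 200.40018364],
       [  0.        ,   0.        ,   1.        ]]), 'k1': -0.06881526409470018, 'eye': array([0.46653403, 0.05773341, 0.91998658]), 'orientation': array([-0.06026552,  0.70906342, -0.70082772,  0.04937245])}
wrist {'camera_matrix': array([[309.66623622,   0.        , 324.13872728],
       [  0.        , 309.66623622, 202.29483977],
       [  0.        ,   0.        ,   1.        ]]), 'k1': -0.04538584120567834, 'tool_from_camera': array([[ 2.72891025e-04, -9.52798666e-01, -3.03602748e-01,
         7.69997623e-02],
       [ 9.99999788e-01,  8.04260753e-05,  6.46440495e-04,
         4.58037742e-04],
       [-5.91510063e-04, -3.03602860e-01,  9.52798485e-01,
        -1.40456066e-01],
       [ 0.00000000e+00,  0.00000000e+00,  0.00000000e+00,
         1.00000000e+00]])}
0.0187
```

View pics/top0.png

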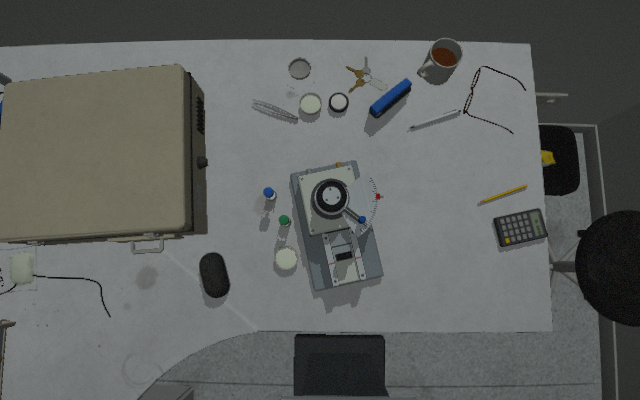

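View pics/scene0.png

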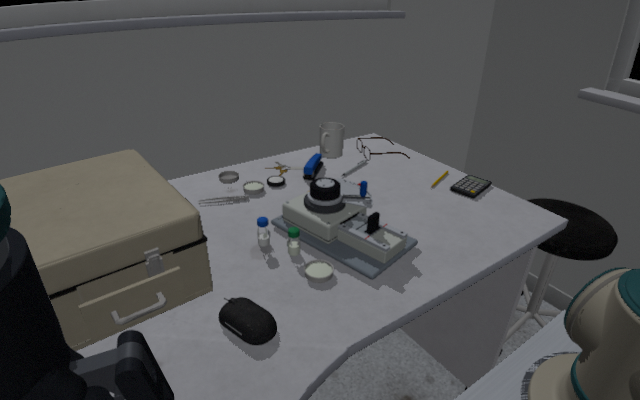

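The top view shows the head at about (335,225): detector at (331,197), blue knob (362,219), red clip (379,197) and black handle (344,256). The vials are at (269,193) and (284,220), with the dish at (287,259). In the scene view the slide is shut and the bystanders are left of the head.

```bash
cat > h.py <<'E'
from rig import manip
import numpy as np, cv2
from scipy.spatial.transform import Rotation as R
def rot(q): return R.from_quat(np.roll(q,-1)).as_matrix()
def cam(n,st=None):
    c=manip.camera_info(n)
    if n=="wrist":
        st=st or manip.get_state(); T=c["tool_from_camera"]; Rt=rot(st["ee_rot"])
        return c, st["position"]+Rt@T[:3,3], Rt@T[:3,:3]
    return c,np.array(c["eye"]),rot(c["orientation"])
def ray(n,uv,st=None):
    c,e,Rc=cam(n,st)
    d=cv2.undistortPoints(np.array([[uv]],float),c["camera_matrix"],np.array([c["k1"],0,0,0,0]))[0,0]
    return e,Rc@np.array([d[0],d[1],1])
def onplane(n,uv,z,st=None):
    e,d=ray(n,uv,st); return e+d*(z-e[2])/d[2]
def proj(n,p,st=None):
    c,e,Rc=cam(n,st)
    q=Rc.T@(np.asarray(p,float)-e)
    return cv2.projectPoints(q[None],np.zeros(3),np.zeros(3),c["camera_matrix"],np.array([c["k1"],0,0,0,0]))[0][0,0]
def blobs(im,color,roi,amin=4):
    hsv=cv2.cvtColor(im,cv2.COLOR_RGB2HSV); H,S,V=[hsv[:,:,i].astype(int) for i in range(3)]
    m={"blue":(abs(H-108)<14)&(S>120)&(V>50),"red":((H<8)|(H>172))&(S>110)&(V>60),
       "green":(abs(H-70)<20)&(S>100)&(V>40),"black":(V<45)}[color]
    k=np.zeros(m.shape,bool); x0,y0,x1,y1=roi; k[y0:y1,x0:x1]=1
    n,l,s,c=cv2.connectedComponentsWithStats((m&k).astype(np.uint8))
    return [(c[i].round(2),s[i]) for i in range(1,n) if s[i,4]>=amin]
E
python3 - <<'E'
from h import *
im=cv2.imread("pics/top0.png")[:,:,::-1].copy()
roi=(250,150,400,300)
for c in("blue","red","green","black"):
    for b in blobs(im,c,roi): print(c,b)
z=im[150:300,250:400]
cv2.imwrite("pics/topz.png",cv2.resize(z,(600,600),interpolation=cv2.INTER_CUBIC)[:,:,::-1])
E
```

```text
blue (array([267.85, 191.77]), array([263, 187,  10,  10,  74], dtype=int32))
blue (array([361.84, 218.92]), array([359, 216,   7,   7,  37], dtype=int32))
red (array([377.58, 195.89]), array([376, 194,   4,   5,  19], dtype=int32))
green (array([283.5, 219.5]), array([279, 215,  10,  10,  74], dtype=int32))
black (array([331.14, 196.69]), array([317, 181,  30,  31, 447], dtype=int32))
black (array([325.95, 213.15]), array([313, 201,  31,  18, 131], dtype=int32))
black (array([337.25, 229.97]), array([325, 227,  25,   7,  32], dtype=int32))
black (array([343.56, 255.67]), array([336, 251,  16,  10, 100], dtype=int32))
```

View pics/topz.png

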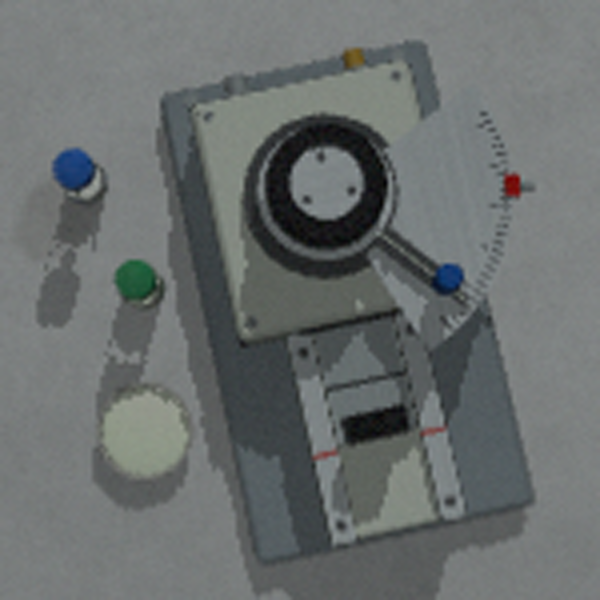

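Zoomed top view: the lever points to the lower right (knob crop 450,277), the clip is at (513,185), the slide is shut with its black line at (368,382), and the red marks are at (323,456) and (433,431).

```bash
python3 - <<'E'
from h import *
A=onplane("top",(331.14,196.69),.113); H=onplane("top",(343.56,255.67),.0885)
K=onplane("top",(361.84,218.92),.119); C=onplane("top",(377.58,195.89),.080)
v=(A-H)[:2]; yaw=np.arctan2(v[1],v[0])
print("axis",A,"handle",H,"dist",np.linalg.norm(v),"yaw",np.degrees(yaw))
for n,P,r in(("knob",K,.082),("clip",C,.104)):
    d=(P-A)[:2]; print(n,P,"r",np.hypot(*d),"a",np.degrees(np.arctan2(d[1],d[0])-yaw)+150)
zf=lambda X,Y:((X+.5)/4-.5+250,(Y+.5)/4-.5+150)
m1=onplane("top",zf(325,456),.0535);m2=onplane("top",zf(433,431),.0535)
print("marks",m1,m2,"perp yaw",np.degrees(np.arctan2(*(m1-m2)[[1,0]]))-90)
# black line ends, plate top ~.0465
l1=onplane("top",zf(328,388),.0475);l2=onplane("top",zf(404,374),.0475)
u=np.array([np.cos(yaw),np.sin(yaw)]); print("line-mark along x",((l1+l2-m1-m2)/2)[:2]@u)
# base plate corners, z~0.01
for p in((163,97),(425,42),(533,500),(262,562)):
    P=onplane("top",zf(*p),.01); d=(P-A)[:2]; print("corner",np.round([d@u+.03,d@np.array([-u[1],u[0]])],4))
# scene check
im=cv2.imread("pics/scene0.png")[:,:,::-1].copy()
for n,P in(("A",A),("H",H),("K",K),("C",C)): print(n,proj("scene",P))
for c in("blue","red","black"):
    for b in blobs(im,c,(270,160,420,270)): print(c,b)
E
```

```text
axis [0.60097523 0.04652096 0.113     ] handle [0.47735931 0.01851889 0.0885    ] dist 0.12674782703431345 yaw 12.763510248749435
knob [ 0.55355548 -0.01793826  0.119     ] r 0.08002264772846114 a 10.896239634684093
clip [ 0.60934808 -0.05665759  0.08      ] r 0.10351771733412206 a 51.87582508104437
marks [0.45990642 0.04500451 0.0535    ] [ 0.47439342 -0.01505499  0.0535    ] perp yaw 13.561309355393803
line-mark along x 0.03556463809370528
corner [0.122  0.0794]
corner [ 0.1219 -0.0833]
corner [-0.1587 -0.0838]
corner [-0.1603  0.0778]
A [326.0687203  183.90769893]
H [373.48551741 215.31766483]
K [363.96874546 182.57614157]
C [360.1767982  184.75712782]
blue (array([309.97, 166.49]), array([304, 160,  16,  15, 146], dtype=int32))
blue (array([362.99, 188.18]), array([360, 181,   7,  16,  87], dtype=int32))
black (array([322.15, 187.19]), array([304, 162,  36,  39, 552], dtype=int32))
black (array([276.88, 183.91]), array([270, 180,  15,   7,  56], dtype=int32))
black (array([352.5, 197. ]), array([351, 197,   4,   1,   4], dtype=int32))
black (array([325.12, 207.61]), array([304, 200,  41,  14, 276], dtype=int32))
black (array([349.35, 218.15]), array([340, 212,  19,  12,  40], dtype=int32))
black (array([372.62, 223.35]), array([365, 212,  15,  23, 215], dtype=int32))
```

```bash
python3 -m handwheel '[{"translation":[-0.029,-0.024,0],"angular":[0,0,0],"hand":0},{"translation":[-0.029,-0.024,0],"angular":[0,0,0],"hand":0},{"translation":[-0.029,-0.024,0],"angular":[0,0,0],"hand":0},{"translation":[-0.029,-0.024,0],"angular":[0,0,0],"hand":0},{"translation":[-0.029,-0.024,0],"angular":[0,0,0],"hand":0},{"translation":[-0.029,-0.024,0],"angular":[0,0,0],"hand":0},{"translation":[-0.029,-0.024,0],"angular":[0,0,0],"hand":0},{"translation":[-0.029,-0.024,0],"angular":[0,0,0],"hand":0},{"translation":[-0.029,-0.024,0],"angular":[0,0,0],"hand":0},{"translation":[-0.029,-0.024,0],"angular":[0,0,0],"hand":0}]'
python3 -m handwheel '[{"translation":[-0.029,-0.024,0],"angular":[0,0,0],"hand":0},{"translation":[-0.029,-0.024,0],"angular":[0,0,0],"hand":0},{"translation":[-0.029,-0.024,0],"angular":[0,0,0],"hand":0},{"translation":[-0.029,-0.024,0],"angular":[0,0,0],"hand":0},{"translation":[-0.029,-0.024,0],"angular":[0,0,0],"hand":0},{"translation":[-0.029,-0.024,0],"angular":[0,0,0],"hand":0},{"translation":[-0.029,-0.024,0],"angular":[0,0,0],"hand":0},{"translation":[-0.029,-0.024,0],"angular":[0,0,0],"hand":0},{"translation":[-0.029,-0.024,0],"angular":[0,0,0],"hand":0},{"translation":[-0.029,-0.024,0],"angular":[0,0,0],"hand":0}]'
python3 -m handwheel '[{"translation":[0,0,0],"angular":[0,0,7],"hand":0},{"translation":[0,0,0],"angular":[0,0,7],"hand":0},{"translation":[0,0,0],"angular":[0,0,7],"hand":0},{"translation":[0,0,0],"angular":[0,0,7],"hand":0},{"translation":[0,0,0],"angular":[0,0,7],"hand":0},{"translation":[0,0,0],"angular":[0,0,7],"hand":0},{"translation":[0,0,0],"angular":[0,0,7],"hand":0},{"translation":[0,0,0],"angular":[0,0,7],"hand":0}]'
python3 -m handwheel '[{"translation":[0,0,0],"angular":[0,0,7],"hand":0},{"translation":[0,0,0],"angular":[0,0,7],"hand":0},{"translation":[0,0,0],"angular":[0,0,7],"hand":0},{"translation":[0,0,0],"angular":[0,0,7],"hand":0},{"translation":[0,0,0],"angular":[0,0,7],"hand":0},{"translation":[0,0,0],"angular":[0,0,7],"hand":0},{"translation":[0,0,0],"angular":[0,0,7],"hand":0},{"translation":[0,0,0],"angular":[0,0,7],"hand":0},{"translation":[0,0,0],"angular":[0,0,0],"hand":0},{"translation":[0,0,0],"angular":[0,0,0],"hand":0}]'
python3 - <<'E'
from h import *
st=manip.get_state(); im=manip.get_image("wrist")
print(st["clock"],st["position"],rot(st["ee_rot"]).round(3))
cv2.imwrite("pics/w1.png",im[:,:,::-1]); np.save("w1.npy",np.r_[st["position"],st["ee_rot"]])
for c in("blue","red","black"):
    for b in blobs(im,c,(0,0,640,400),20): print(c,b)
E
```

```text
clock: 0.98
position: [0.3631, 0.2531, 0.2313]
ee_rot: [0.0, 0.122, 0.993, 0.0]
contact_force: [0.4, 0.2, -0.7]
width: 0.0855
gripper_force: 0.0
clock: 1.82
position: [0.5864, -0.0501, 0.231]
ee_rot: [-0.0, 0.122, 0.992, 0.0]
contact_force: [0.7, 1.2, 0.1]
width: 0.0858
gripper_force: 0.0
clock: 2.48
position: [0.5855, -0.0484, 0.2309]
ee_rot: [-0.0, 0.576, 0.817, -0.0]
contact_force: [-0.7, -0.3, -0.5]
width: 0.0858
gripper_force: 0.0
clock: 3.32
position: [0.5856, -0.0483, 0.231]
ee_rot: [-0.0, 0.89, 0.455, -0.0]
contact_force: [0.1, -0.2, 0.9]
width: 0.0855
gripper_force: 0.0
3.3167 [ 0.58557467 -0.04832551  0.23099045] [[ 0.586  0.811 -0.001]
 [ 0.811 -0.586  0.   ]
 [-0.    -0.001 -1.   ]]
blue (array([565.02,  58.4 ]), array([ 510,   33,  114,   52, 2914], dtype=int32))
blue (array([276.1 , 187.07]), array([267, 177,  18,  21, 283], dtype=int32))
red (array([349.26, 178.84]), array([344, 174,  12,  11,  82], dtype=int32))
black (array([14.52, 15.49]), array([   0,    0,   37,   36, 1035], dtype=int32))
black (array([547.89,  71.5 ]), array([502,  38,  99,  52, 937], dtype=int32))
black (array([272.47,  88.96]), array([ 233,   48,   81,   83, 2968], dtype=int32))
black (array([202.46, 192.7 ]), array([183, 176,  41,  33, 737], dtype=int32))
black (array([106.3 , 237.65]), array([ 94, 225,  25,  25, 125], dtype=int32))
black (array([105.7 , 252.46]), array([ 99, 247,  13,  13,  46], dtype=int32))
black (array([120.55, 261.13]), array([114, 249,  15,  22,  78], dtype=int32))
black (array([ 98.63, 258.57]), array([ 95, 255,  11,   8,  30], dtype=int32))
black (array([326.3, 357.8]), array([   29,   260,   592,   140, 37291], dtype=int32))
black (array([ 59.56, 273.15]), array([ 53, 269,  12,  10,  34], dtype=int32))
black (array([ 67.1 , 274.67]), array([ 64, 268,   7,  13,  21], dtype=int32))
```

View pics/w1.png

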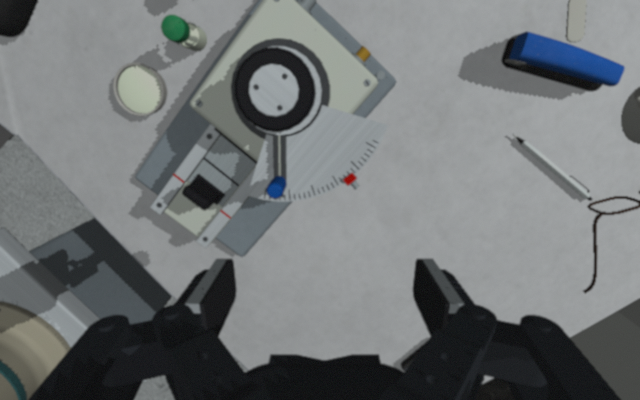

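The wrist view shows the detector disc at (273,89), lever and knob at (276,187), red clip (349,179), slide handle (203,193) and red rail marks at (180,179) and (225,215). Nothing occludes the lever or clip.

```bash
python3 - <<'E'
from h import *
w=np.load("w1.npy"); st=dict(position=w[:3],ee_rot=w[3:])
pts={"A":((331.14,196.69),(272.5,89),.113),"H":((343.56,255.67),(204,190),.0885),"K":((361.84,218.92),(277,185),.118),"C":((377.58,195.89),(349.26,178.84),.079)}
W={};T={}
for n,(t,u,z) in pts.items():
    T[n]=onplane("top",t,z);W[n]=onplane("wrist",u,z,st)
    (e1,d1),(e2,d2)=ray("top",t),ray("wrist",u,st)
    s=np.linalg.lstsq(np.c_[d1,-d2],e2-e1,rcond=None)[0]; p=(e1+d1*s[0]+e2+d2*s[1])/2
    print(n,"top",T[n].round(4),"wrist",W[n].round(4),"tri",p.round(4),"gap",np.linalg.norm(e1+d1*s[0]-e2-d2*s[1]).round(4))
for S in(T,W):
    v=S["A"]-S["H"]; y=np.arctan2(v[1],v[0])
    print("yaw",np.degrees(y),np.hypot(*v[:2]))
    for n in"KC":
        d=S[n]-S["A"]; print(n,np.hypot(d[0],d[1]),"world deg",np.degrees(np.arctan2(d[1],d[0])))
m1=onplane("wrist",(180,179),.0535,st);m2=onplane("wrist",(225,215),.0535,st);print(m1,m2,np.degrees(np.arctan2(*(m1-m2)[[1,0]]))-90)
E
```

```text
A top [0.601  0.0465 0.113 ] wrist [0.6056 0.0484 0.113 ] tri [0.6036 0.048  0.1025] gap 0.0038
H top [0.4774 0.0185 0.0885] wrist [0.4934 0.0191 0.0885] tri [0.4779 0.0183 0.0573] gap 0.0025
K top [ 0.5537 -0.018   0.118 ] wrist [ 0.5613 -0.0146  0.118 ] tri [ 0.5557 -0.0184  0.098 ] gap 0.003
C top [ 0.6095 -0.0568  0.079 ] wrist [ 0.611  -0.0553  0.079 ] tri [ 0.6106 -0.0574  0.0717] gap 0.0008
yaw 12.763510248749435 0.12674782703431345
K 0.08003449610829795 world deg -126.23752298829086
C 0.10366732589207346 world deg -85.27309243519296
yaw 14.624070270920722 0.11593592810348068
K 0.07698213007578392 world deg -125.11937691769239
C 0.10380607895066758 world deg -87.00959208487966
[0.46349355 0.04381263 0.0535    ] [ 0.47578181 -0.01515269  0.0535    ] 11.77184621124924
```

```bash
python3 - <<'E'
from h import *
w=np.load("w1.npy"); st=dict(position=w[:3],ee_rot=w[3:])
for n,f,c,rr in(("top","pics/top0.png",(331,195),14),("wrist","pics/w1.png",(273,89),34)):
    g=cv2.cvtColor(cv2.imread(f),cv2.COLOR_BGR2GRAY).astype(float)
    sub=cv2.resize(g[c[1]-rr:c[1]+rr,c[0]-rr:c[0]+rr],None,fx=4,fy=4,interpolation=cv2.INTER_CUBIC)
    th=np.clip(sub,0,255).astype(np.uint8)
    t,m=cv2.threshold(th,0,255,cv2.THRESH_OTSU)
    k,l,s,ce=cv2.connectedComponentsWithStats(m)
    i=l[2*rr*2,2*rr*2]; 
    disc=(l==i).astype(np.uint8); cs,_=cv2.findContours(disc,cv2.RETR_EXTERNAL,cv2.CHAIN_APPROX_NONE); el=cv2.fitEllipse(max(cs,key=len))
    uv=((el[0][0]+.5)/4-.5+c[0]-rr,(el[0][1]+.5)/4-.5+c[1]-rr)
    print(n,t,uv,np.array(el[1])/4,onplane(n,uv,.113,st))
a=cv2.imread("pics/top0.png")[180:280,310:390]; b=cv2.imread("pics/w1.png")[40:240,150:370]
a=cv2.resize(a,None,fx=5,fy=5,interpolation=cv2.INTER_CUBIC); b=cv2.resize(b,(550,500),interpolation=cv2.INTER_CUBIC)
cv2.imwrite("pics/z2.png",np.clip(1.6*cv2.resize(np.hstack([a[:,:400],b[:,:]]),(800,421)).astype(float),0,255).astype(np.uint8))
E
```

```text
top 74.0 (331.16165828704834, 195.20801639556885) [18.14146614 18.29018211] [0.60417026 0.04650082 0.113     ]
wrist 93.0 (273.34838104248047, 89.56298065185547) [49.51996231 52.45375061] [0.60584475 0.04762892 0.113     ]
```

View pics/z2.png

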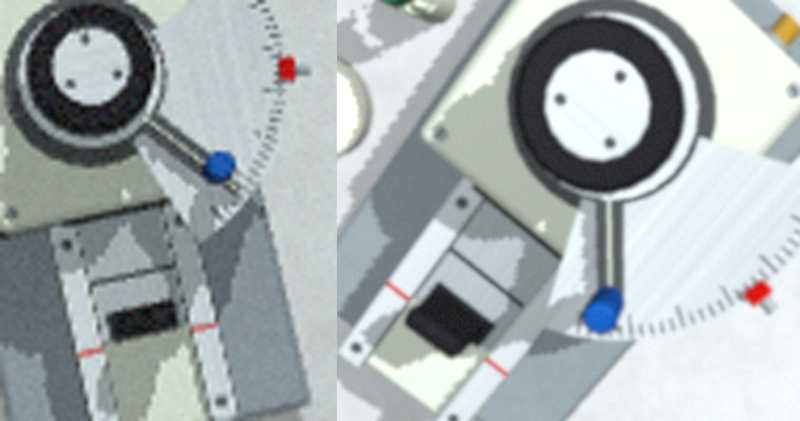

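```bash
python3 -m handwheel '[{"translation":[0.0035,-0.0215,0],"angular":[0,0,1],"hand":0},{"translation":[0.0035,-0.0215,0],"angular":[0,0,1],"hand":0},{"translation":[0,0,0.035],"angular":[0,0,0],"hand":0},{"translation":[0,0,0.035],"angular":[0,0,0],"hand":0},{"translation":[0,0,0.035],"angular":[0,0,0],"hand":0},{"translation":[0,0,0.035],"angular":[0,0,0],"hand":0},{"translation":[0,0,0],"angular":[0,0,0],"hand":0}]' 20
python3 -m handwheel '[{"translation":[0,0,0],"angular":[0,0,0],"hand":1},{"translation":[0,0,0],"angular":[0,0,0],"hand":1},{"translation":[0,0,0],"angular":[0,0,0],"hand":1},{"translation":[0,0,0],"angular":[0,0,0],"hand":1},{"translation":[0,0,0],"angular":[0,0,0],"hand":1},{"translation":[0,0,0],"angular":[0,0,0],"hand":1},{"translation":[0,0,0],"angular":[0,0,0],"hand":1},{"translation":[0,0,0],"angular":[0,0,0],"hand":1},{"translation":[0,0,0],"angular":[0,0,0],"hand":1},{"translation":[0,0,0],"angular":[0,0,0],"hand":1}]' 20
```

```text
clock: 3.95
position: [0.5499, -0.0163, 0.0852]
ee_rot: [-0.004, 0.898, 0.439, -0.006]
contact_force: [-0.7, 0.7, -0.9]
width: 0.0854
gripper_force: 0.0
clock: 4.78
position: [0.5561, -0.0173, 0.0925]
ee_rot: [0.001, 0.899, 0.438, 0.001]
contact_force: [-1.5, 1.0, 5.6]
width: 0.0142
gripper_force: 21.7
```

```bash
python3 -m handwheel '[{"translation":[0.0003,0.0071,0],"angular":[0,0,-5],"hand":1},{"translation":[0.0003,0.0071,0],"angular":[0,0,-5],"hand":1},{"translation":[0.0003,0.0071,0],"angular":[0,0,-5],"hand":1},{"translation":[0.0003,0.0071,0],"angular":[0,0,-5],"hand":1},{"translation":[0.0003,0.0071,0],"angular":[0,0,-5],"hand":1},{"translation":[0.0003,0.0071,0],"angular":[0,0,-5],"hand":1},{"translation":[0.0003,0.0071,0],"angular":[0,0,-5],"hand":1},{"translation":[0,0,0],"angular":[0,0,0],"hand":1},{"translation":[0,0,0],"angular":[0,0,0],"hand":1},{"translation":[0,0,0],"angular":[0,0,0],"hand":1}]' 20
python3 - <<'E'
from h import *
st=manip.get_state(); im=manip.get_image("wrist"); t=manip.get_image("top")
print(st["clock"],st["position"],st["contact_force"],rot(st["ee_rot"]).round(3))
d=st["position"][:2]-[.605,.047]; print(np.hypot(*d),np.degrees(np.arctan2(d[1],d[0])))
b=cv2.resize(t[160:240,300:400],(500,400),interpolation=cv2.INTER_CUBIC)
a=cv2.resize(im[100:300,200:400],(300,300))
o=np.zeros((400,800,3),np.uint8); o[:,:500]=b; o[:300,500:]=a
cv2.imwrite("pics/s3.png",np.clip(1.5*o.astype(float),0,255).astype(np.uint8)[:,:,::-1])
for n,i,r in(("wrist",im,(0,0,640,400)),("top",t,(300,150,400,250))):
  for c in("blue","red"):
    for q in blobs(i,c,r,6): print(n,c,q)
E
```

```text
clock: 5.62
position: [0.6025, -0.0334, 0.0926]
ee_rot: [0.0, 0.726, 0.688, 0.002]
contact_force: [0.9, 3.0, 5.3]
width: 0.0141
gripper_force: 21.7
5.6167 [ 0.60247634 -0.03335137  0.09255784] [0.87649941 2.96577029 5.25454636] [[ 0.053  0.999  0.003]
 [ 0.999 -0.053  0.002]
 [ 0.002  0.003 -1.   ]]
0.08039099595879726 -91.7989430280899
wrist blue (array([626.4 , 242.12]), array([ 602,  215,   38,   71, 1461], dtype=int32))
wrist blue (array([323.92, 277.38]), array([ 308,  250,   33,   54, 1419], dtype=int32))
wrist red (array([ 74.84, 118.29]), array([ 69, 107,  13,  23,  58], dtype=int32))
wrist red (array([121.76, 214.32]), array([117, 206,  11,  18,  41], dtype=int32))
```

View pics/s3.png

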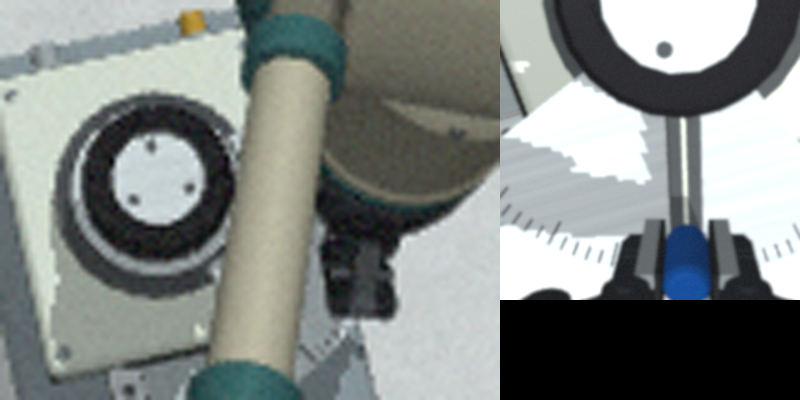

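The top view is blocked by the arm. In the wrist view the lever's white line runs straight from the detector to the gripped knob, at about px (323,277).

```bash
python3 - <<'E'
from h import *
st=manip.get_state(); im=manip.get_image("wrist"); cv2.imwrite("pics/w3.png",im[:,:,::-1])
g=cv2.cvtColor(im,cv2.COLOR_RGB2GRAY)
for th in(90,120):
    k,l,s,ce=cv2.connectedComponentsWithStats((g>th).astype(np.uint8))
    i=l[95,315]; cs,_=cv2.findContours((l==i).astype(np.uint8),cv2.RETR_EXTERNAL,cv2.CHAIN_APPROX_NONE)
    el=cv2.fitEllipse(cv2.convexHull(max(cs,key=len))); A=onplane("wrist",el[0],.113,st)
    print(th,s[i],el,A)
    G=st["position"][:2]; d=G-A[:2]; print("grip-based",np.hypot(*d),np.degrees(np.arctan2(d[1],d[0])))
# white line of lever rows
for r in(180,195,210,225,240):
    row=g[r,300:350].astype(int); print(r,row[10:40])
E
```

```text
90 [ 266   39  106  111 8921] ((318.2883605957031, 93.79810333251953), (105.72283172607422, 110.44811248779297), 174.5157470703125) [0.60530687 0.04828244 0.113     ]
grip-based 0.08169850052359587 -92.02676192053374
120 [ 266   40  105  109 8663] ((318.3414611816406, 93.7560806274414), (104.72188568115234, 109.30940246582031), 173.5412139892578) [0.60532725 0.04829615 0.113     ]
grip-based 0.08171292122894218 -92.04069983549678
180 [ 84  65  62  68  69  68  68  68  71  93 137 170 171 145 101  73  69  69
  71  70  72  72  79 107 144 169 177 178 178 181]
195 [103  77  63  66  68  69  70  68  71  79 112 151 172 156 114  80  72  69
  70  70  73  71  76  98 136 165 175 176 175 177]
210 [116  98  72  63  67  68  70  70  68  72  93 137 170 169 138  95  71  69
  71  71  71  70  74  93 130 161 172 173 173 172]
225 [119 106  83  65  66  69  72  70  70  70  79 111 152 171 155 113  78  71
  69  71  71  72  73  87 120 153 172 177 176 177]
240 [120 116 101  73  55  51  53  50  51  51  52  68  98 120 119  97  68  53
  59  67  72  71  73  81 108 142 166 175 175 174]
```

```bash
python3 -m handwheel '[{"translation":[0.0002,0.0035,0],"angular":[0,0,-2.5],"hand":1},{"translation":[0.0002,0.0035,0],"angular":[0,0,-2.5],"hand":1},{"translation":[0,0,0],"angular":[0,0,0],"hand":1},{"translation":[0,0,0],"angular":[0,0,0],"hand":1},{"translation":[0,0,0],"angular":[0,0,0],"hand":1}]' 20
python3 -m handwheel '[{"translation":[0,0,0],"angular":[0,0,0],"hand":0},{"translation":[0,0,0],"angular":[0,0,0],"hand":0},{"translation":[0,0,0],"angular":[0,0,0],"hand":0},{"translation":[0,0,0],"angular":[0,0,0],"hand":0},{"translation":[0,0,-0.035],"angular":[0,0,0],"hand":0},{"translation":[0,0,-0.035],"angular":[0,0,0],"hand":0},{"translation":[0,0,-0.035],"angular":[0,0,0],"hand":0},{"translation":[0,0,-0.035],"angular":[0,0,0],"hand":0},{"translation":[0,0,0],"angular":[0,0,0],"hand":0},{"translation":[0,0,0],"angular":[0,0,0],"hand":0}]'
python3 - <<'E'
from h import *
st=manip.get_state(); im=manip.get_image("wrist"); cv2.imwrite("pics/w4.png",im[:,:,::-1])
print(st["position"],rot(st["ee_rot"]).round(3))
np.save("w4.npy",np.r_[st["position"],st["ee_rot"]])
for c in("blue","red"):
    for q in blobs(im,c,(0,0,640,400),10): print(c,q)
cv2.imwrite("pics/w4z.png",np.clip(1.3*cv2.resize(im[30:230,190:450],(780,600),interpolation=cv2.INTER_CUBIC).astype(float),0,255).astype(np.uint8)[:,:,::-1])
E
```

```text
clock: 6.18
position: [0.6094, -0.0332, 0.0926]
ee_rot: [0.0, 0.695, 0.719, 0.002]
contact_force: [-0.4, 3.3, 4.9]
width: 0.0142
gripper_force: 21.7
clock: 7.02
position: [0.6095, -0.0345, 0.2338]
ee_rot: [0.002, 0.695, 0.719, 0.002]
contact_force: [0.5, 0.1, -0.0]
width: 0.0849
gripper_force: 0.0
[ 0.60949051 -0.03454782  0.23381428] [[-0.034  0.999  0.005]
 [ 0.999  0.034 -0.001]
 [-0.001  0.005 -1.   ]]
blue (array([323.32, 193.03]), array([317, 183,  14,  21, 252], dtype=int32))
blue (array([526.91, 227.56]), array([ 495,  190,   63,   80, 1853], dtype=int32))
red (array([322.98, 207.07]), array([318, 204,  11,   7,  58], dtype=int32))
```

View pics/w4z.png

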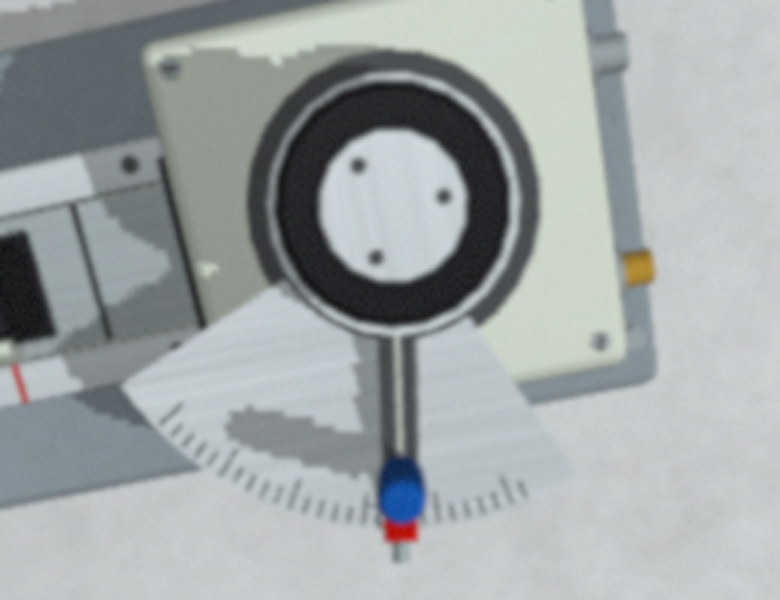

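The lever's white line, extended from crop (397,340)–(400,455), meets the clip's middle at (401,525), so the iris is set to well under 1°. The handle is at the left edge, still shut. Next is the slide.

```bash
python3 -m handwheel '[{"translation":[0.0145,-0.0324,0],"angular":[0,0,0],"hand":0.5},{"translation":[0.0145,-0.0324,0],"angular":[0,0,0],"hand":0.5},{"translation":[0.0145,-0.0324,0],"angular":[0,0,0],"hand":0.5},{"translation":[0.0145,-0.0324,0],"angular":[0,0,0],"hand":0.5},{"translation":[0,0,0],"angular":[0,0,-5.25],"hand":0.5},{"translation":[0,0,0],"angular":[0,0,-5.25],"hand":0.5},{"translation":[0,0,0],"angular":[0,0,0],"hand":0.5},{"translation":[0,0,0],"angular":[0,0,0],"hand":0.5}]'
python3 - <<'E'
from h import *
st=manip.get_state(); im=manip.get_image("wrist"); cv2.imwrite("pics/w5.png",im[:,:,::-1])
R_=rot(st["ee_rot"]); print(st["position"],np.degrees(np.arctan2(R_[1,1],R_[0,1])))
np.save("w5.npy",np.r_[st["position"],st["ee_rot"]])
print("expected handle px",proj("wrist",[.478,.019,.0885],st),proj("wrist",[.478,.019,.0535],st))
for q in blobs(im,"red",(0,0,640,400),8): print(q,onplane("wrist",q[0],.0535,st))
for q in blobs(im,"black",(200,100,450,300),40): print(q)
E
```

```text
clock: 7.73
position: [0.4758, 0.0193, 0.2299]
ee_rot: [-0.001, 0.627, 0.779, -0.001]
contact_force: [1.0, 1.1, -0.2]
width: 0.0424
gripper_force: 0.0
[0.4758263  0.0193413  0.22989447] 12.343004989588266
expected handle px [325.71720048 191.29027044] [325.63462065 182.36909044]
(array([429.77, 278.31]), array([425, 275,  11,   7,  62], dtype=int32)) [ 0.62226285 -0.06761073  0.0535    ]
(array([417.29, 167.82]), array([410, 148,  23,  47,  87], dtype=int32))
(array([440.88, 191.61]), array([429, 161,  21,  63, 925], dtype=int32))
(array([325.71, 184.52]), array([320, 167,  13,  37, 406], dtype=int32))
(array([260.1 , 282.56]), array([ 228,  250,   53,   50, 1122], dtype=int32))
(array([388.07, 282.46]), array([ 368,  250,   53,   50, 1127], dtype=int32))
```

View pics/w5.png

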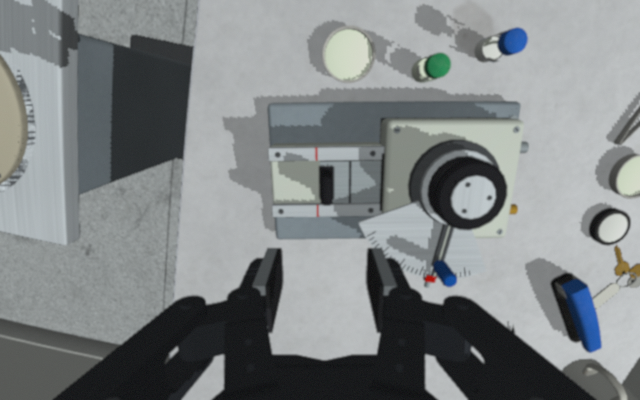

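The handle is at (326,185), exactly where predicted. The black line is at about (350,182) and the red marks at column 317. Descend, grip.

```bash
python3 -m handwheel '[{"translation":[0,0.002,0.034],"angular":[0,0,0],"hand":0.5},{"translation":[0,0,0.034],"angular":[0,0,0],"hand":0.5},{"translation":[0,0,0.034],"angular":[0,0,0],"hand":0.5},{"translation":[0,0,0.034],"angular":[0,0,0],"hand":0.5},{"translation":[0,0,0.034],"angular":[0,0,0],"hand":0.5},{"translation":[0,0,0],"angular":[0,0,0],"hand":0.5},{"translation":[0,0,0],"angular":[0,0,0],"hand":0.5}]'
python3 -m handwheel '[{"translation":[0,0,0],"angular":[0,0,0],"hand":1},{"translation":[0,0,0],"angular":[0,0,0],"hand":1},{"translation":[0,0,0],"angular":[0,0,0],"hand":1},{"translation":[0,0,0],"angular":[0,0,0],"hand":1},{"translation":[0,0,0],"angular":[0,0,0],"hand":1},{"translation":[0,0,0],"angular":[0,0,0],"hand":1},{"translation":[0,0,0],"angular":[0,0,0],"hand":1},{"translation":[0,0,0],"angular":[0,0,0],"hand":1}]' 50
python3 - <<'E'
from h import *
st=manip.get_state(); R_=rot(st["ee_rot"]); print(st["position"],np.degrees(np.arctan2(R_[1,1],R_[0,1])))
E
```

```text
clock: 8.37
position: [0.4773, 0.0197, 0.0597]
ee_rot: [-0.002, 0.627, 0.779, -0.001]
contact_force: [0.8, -0.4, -0.1]
width: 0.0427
gripper_force: 0.0
clock: 9.03
position: [0.4775, 0.019, 0.0632]
ee_rot: [0.0, 0.625, 0.78, -0.001]
contact_force: [-4.8, -2.4, 3.6]
width: 0.0108
gripper_force: 49.3
[0.47754117 0.01895275 0.06317426] 12.590631035609487
```

```bash
python3 -m handwheel '[{"translation":[0,-0.005,0],"angular":[0,0,0],"hand":1},{"translation":[0,-0.005,0],"angular":[0,0,0],"hand":1},{"translation":[0,-0.005,0],"angular":[0,0,0],"hand":1},{"translation":[0,-0.005,0],"angular":[0,0,0],"hand":1},{"translation":[0,-0.005,0],"angular":[0,0,0],"hand":1},{"translation":[0,-0.005,0],"angular":[0,0,0],"hand":1},{"translation":[0,-0.005,0],"angular":[0,0,0],"hand":1},{"translation":[0,0,0],"angular":[0,0,0],"hand":1},{"translation":[0,0,0],"angular":[0,0,0],"hand":1},{"translation":[0,0,0],"angular":[0,0,0],"hand":1}]' 50
python3 - <<'E'
from h import *
st=manip.get_state(); im=manip.get_image("wrist"); cv2.imwrite("pics/w6.png",im[:,:,::-1])
u=np.array([np.cos(np.radians(12.5)),np.sin(np.radians(12.5))]); print(st["position"],(st["position"][:2]-[.47754,.01895])@u)
np.save("w6.npy",np.r_[st["position"],st["ee_rot"]])
for q in blobs(im,"red",(0,0,640,400),6): print(q)
cv2.imwrite("pics/w6z.png",np.clip(1.3*cv2.resize(im[130:330,200:460],(780,600),interpolation=cv2.INTER_CUBIC).astype(float),0,255).astype(np.uint8)[:,:,::-1])
t=manip.get_image("top"); cv2.imwrite("pics/t6.png",t[:,:,::-1])
E
```

```text
clock: 9.87
position: [0.4476, 0.0119, 0.0631]
ee_rot: [0.003, 0.626, 0.78, 0.002]
contact_force: [5.6, 2.4, 5.5]
width: 0.0109
gripper_force: 50.7
[0.44764729 0.01193186 0.063148  ] -0.030703141615792708
(array([363.44, 200.73]), array([362, 188,   4,  26,  73], dtype=int32))
```

View pics/w6z.png

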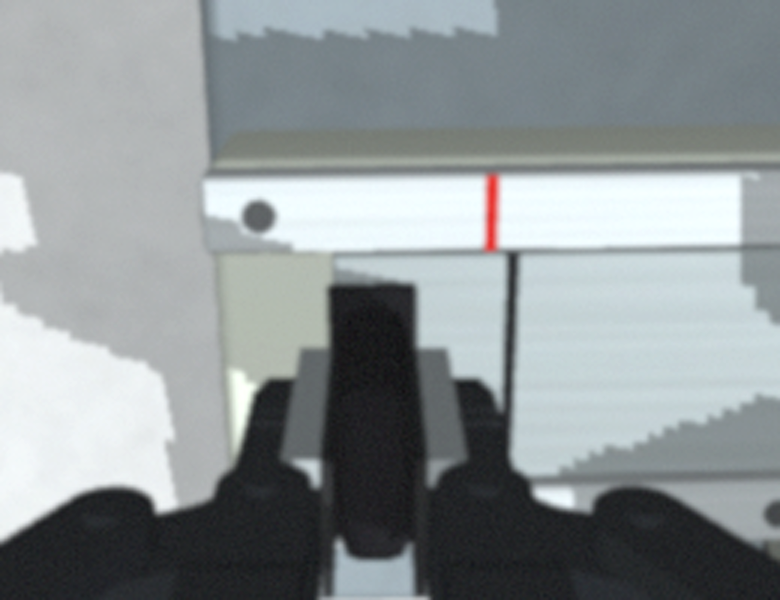

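The grip holds. The black line is at crop (514,256) and the red mark at (491,248), so about 4 mm more is needed, which agrees with the 30.7 mm travelled.

```bash
python3 -m handwheel '[{"translation":[0,-0.002,0],"angular":[0,0,0],"hand":1},{"translation":[0,-0.002,0],"angular":[0,0,0],"hand":1},{"translation":[0,0,0],"angular":[0,0,0],"hand":1},{"translation":[0,0,0],"angular":[0,0,0],"hand":1},{"translation":[0,0,0],"angular":[0,0,0],"hand":1},{"translation":[0,0,0],"angular":[0,0,0],"hand":1}]' 50
python3 - <<'E'
from h import *
st=manip.get_state(); im=manip.get_image("wrist"); cv2.imwrite("pics/w7.png",im[:,:,::-1])
u=np.array([np.cos(np.radians(12.5)),np.sin(np.radians(12.5))]); print(st["position"],(st["position"][:2]-[.47754,.01895])@u)
g=cv2.cvtColor(im,cv2.COLOR_RGB2GRAY).astype(int)
red=[b for b in blobs(im,"red",(300,150,460,260),6)]; print(red)
b=cv2.imread("pics/w7.png"); s=cv2.cvtColor(b,cv2.COLOR_BGR2HSV)
def redcol(r): 
    w=np.clip(b[r,:,2].astype(int)-b[r,:,1]-20,0,None)[340:400]; return (w@np.arange(340,400))/w.sum()
def linecol(r):
    seg=g[r,345:395]; w=np.clip(np.median(seg)-35-seg,0,None); return (w@np.arange(345,395))/max(w.sum(),1), w.nonzero()[0]+345
mk=[(redcol(r),r) for r in(192,200,208)]; print("mark",mk)
for r in(218,224,230,240): print("line",r,linecol(r))
for z in(.0475,.050,.052):
    M=[onplane("wrist",m,.0535,st)[:2]@u for m in mk]; L=[onplane("wrist",(linecol(r)[0],r),z,st)[:2]@u for r in(218,224,230,240)]
    print(z,np.round(M,4),np.round(L,4),"remaining",np.mean(L)-np.mean(M))
cv2.imwrite("pics/w7z.png",np.clip(1.3*cv2.resize(im[170:270,290:450],(800,500),interpolation=cv2.INTER_CUBIC).astype(float),0,255).astype(np.uint8)[:,:,::-1])
E
```

```text
clock: 10.47
position: [0.4441, 0.0111, 0.0632]
ee_rot: [0.003, 0.626, 0.78, 0.002]
contact_force: [5.0, 2.0, 5.9]
width: 0.0109
gripper_force: 50.7
[0.44406982 0.01109073 0.06315089] -0.03437786477225138
[(array([370.5 , 200.66]), array([369, 188,   4,  26,  76], dtype=int32))]
mark [(np.float64(370.8080229226361), 192), (np.float64(370.5734463276836), 200), (np.float64(370.2603174603175), 208)]
line 218 (np.float64(370.47058823529414), array([369, 370, 371, 372]))
line 224 (np.float64(370.28504672897196), array([369, 370, 371, 372]))
line 230 (np.float64(369.91818181818184), array([368, 369, 370, 371, 372]))
line 240 (np.float64(369.64255319148936), array([368, 369, 370, 371, 372]))
0.0475 [0.4604 0.4605 0.4606] [0.4619 0.462  0.4619 0.4621] remaining 0.001473110350334761
0.05 [0.4604 0.4605 0.4606] [0.4615 0.4616 0.4615 0.4616] remaining 0.0010517186786191401
0.052 [0.4604 0.4605 0.4606] [0.4612 0.4612 0.4612 0.4613] remaining 0.0007146053412466213
```

View pics/w7z.png

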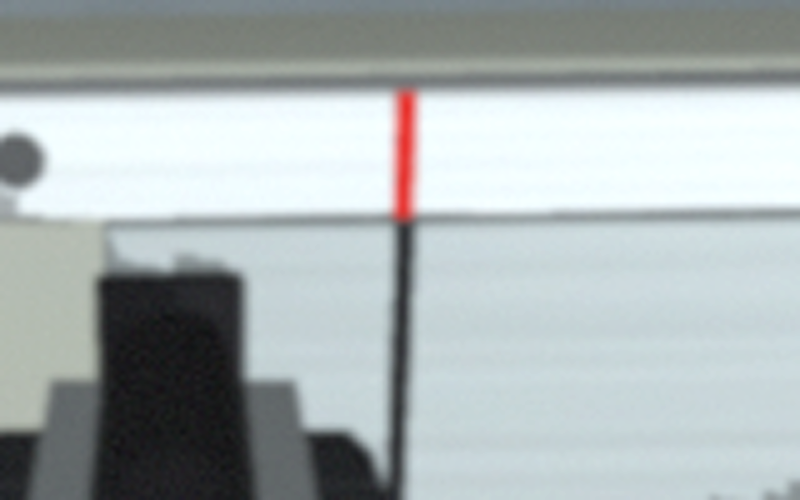

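The line and mark look collinear at crop (404,220). After correcting for the plate sitting slightly lower, and from the measured travel of 34.4 mm, about 0.7 mm remains.

```bash
python3 -m handwheel '[{"translation":[0,-0.0007,0],"angular":[0,0,0],"hand":1},{"translation":[0,0,0],"angular":[0,0,0],"hand":1},{"translation":[0,0,0],"angular":[0,0,0],"hand":1},{"translation":[0,0,0],"angular":[0,0,0],"hand":1},{"translation":[0,0,0],"angular":[0,0,0],"hand":1},{"translation":[0,0,0],"angular":[0,0,0],"hand":1}]' 50
python3 - <<'E'
from h import *
st=manip.get_state()
u=np.array([np.cos(np.radians(12.5)),np.sin(np.radians(12.5))]); d=(st["position"][:2]-[.47754,.01895])@u
print(st["clock"],st["position"],d,st["qd"].round(4))
im=manip.get_image("wrist")
for q in blobs(im,"red",(0,0,640,400),8)+blobs(im,"blue",(0,0,640,400),40): print(q)
if -.0362<d<-.0342 and st["gripper_force"]>30: print(manip.sign_off())
E
```

```text
clock: 11.02
position: [0.4435, 0.011, 0.0632]
ee_rot: [0.003, 0.626, 0.78, 0.003]
contact_force: [4.9, 3.1, 5.9]
width: 0.0113
gripper_force: 50.7
11.0167 [0.44353007 0.01098193 0.06315837] -0.03492836206744264 [ 0.0021  0.0003 -0.0003  0.0009 -0.0001  0.001 ]
(array([371.52, 200.64]), array([370, 188,   4,  26,  75], dtype=int32))
the job is handed in; nothing more can be done
None
```

I set the iris pointer at the red clip with the slide shut, then drew the slide out about 34.9 mm to the red marks, and handed the job in at 11.0 s with the gripper still holding the handle (about 51 N); I didn't re-check the vials and dish at the end, but nothing came near them.

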